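# Slide the blank out over the end of the measuring ledge

### The job

With the fingertips only, push the flat brass blank on the raised measuring ledge back until its long side lies flush against the fence, and only then slide it along the fence towards the end where the digital gauge stands, until about 30 mm of it (a quarter of its length) sticks out past that end of the ledge and shows its edge. Do not pick the blank up; leave it lying flat and flush against the fence, and do not disturb the flange, the plug gauge or the jar.

Things in the scene. Friction and masses are not known exactly. Their poses are not given: they have to be found in the camera images.
- ledge: fixed raised measuring plate of dark steel with a scribed grid, 180 mm (its x) by 260 mm (its y), flat top 60 mm above the table. Origin: centre of the plate, at table height. A steel fence, 15 mm thick and rising 15 mm above the top, runs along the whole +x (far) side; its inner face lies at x = +75 mm in the ledge's frame, so a flush blank has its centre at x = +40 mm. The ends at y = +130 mm and y = -130 mm are open. The ledge's place and yaw (up to 0.25 rad) vary
- ledge_left_end (a point): point on the top edge of the ledge's +y (left) end, 60 mm up, in line with the centre of a blank that lies flush against the fence (x = +40 mm, y = +130 mm in the ledge's frame)
- ledge_right_end (a point): the same at the -y (right) end (x = +40 mm, y = -130 mm in the ledge's frame)
- blank_center (a point): centre (half-way up) of the loose flat brass blank: 70 mm (its x) by 120 mm (its y, its length) by 8 mm thick, about 0.35 to 0.7 kg, with four small dark hole marks at the corners. It starts on the ledge near its middle, turned up to 0.2 rad from the ledge, with a gap of some 8 to 33 mm between it and the fence. It stays put by friction (pushing force about 2 to 9 N)
- blank: the same blank; origin at the centre of its underside, same axes as the point
- gauge: digital gauge on a stand, fixed: round black meter (56 mm) with a green display on a steel pillar 280 mm high with a round foot of 84 mm. Origin: under the foot's centre. It stands off one end of the ledge, left or right, about 265 mm from the ledge's centre along the ledge's y and 90 to 110 mm behind the ledge's centre line; its meter and stem stand 45 mm from the pillar towards the robot, the stylus tip 102 mm above the table
- lamp: black gooseneck lamp, fixed, about 255 mm high, round foot of 90 mm, origin under the foot's centre; head of 52 mm diameter, lower end 164 mm up, 42 mm from the foot's centre towards the robot. It stands off the other end of the ledge in the same way
- flange: loose turned steel flange, 36 mm across at the foot, 22 mm high, on the front strip of the ledge near one end; origin at the centre of its underside. To be left alone
- plug: loose steel plug gauge standing upright, 26 mm across, 50 mm high, on the front strip of the ledge near the other end; origin at the centre of its underside. To be left alone
- jar: small jar with a black cap, 56 mm across, 60 mm high, on the table to the right; origin at the centre of its underside. To be left alone

How it is judged:
By the outcome, as a careful person would: the job done as asked, in the order asked, and still so for the second after the job is handed in, with the robot touching nothing.
It also fails if it takes over 43 s, if anything falls off the work surface, if the arm or the gripper's body presses on something with over 40 N, if the wrist force passes 120 N, or if a joint passes its speed limit or range.

### The arm

A 6-joint arm with a two-finger parallel gripper is mounted at the origin on the work surface. World frame = base frame: x ahead of the robot, y to its left, z up, the work surface at z = 0. Lengths are in mm, angles in rad, forces in N, time in s.
With the tool pointing down it reaches from about 325 to 875 mm from the base axis. Payload 4.4 kg.
Tool frame: the origin (TCP) lies midway between the tips of the shut fingers; the grasp point (between the pads) lies ctrl.tcp_to_grasp behind it (ctrl.tcp_to_grasp is the distance from the TCP to the grasp point, in mm); z points along the fingers, y is the line along which they close (so a half turn about z gives the same grasp; the last joint's range is limited). The gripper opens to 85 mm and grips with 20 to 120 N. Pads are 22 mm wide; open, the fingers measure 114 mm over their backs; the gripper's body (76 mm by 85 mm) begins 54 mm behind the grasp point. The pads swing forward as they close: fully open they stand 13 mm farther back than shut.
Start: joints at [0.981, 0.207, 1.542, -0, 1.393, -0.15], TCP at [244.821, 520.279, 231.282] pointing down, gripper open.
Joint ranges: [-2.73, 2.73], [-0.86, 2.22], [0.23, 2.46], [-1.11, 4.25], [0.08, 2.63], [-2.82, 2.82]. Speed limits (rad/s): [2.79, 2.79, 3.14, 3.14, 3.14, 3.14].

### API

Orientations are given as a unit quaternion [x, y, z, w].
In Python, from plant import ctrl, viewer gives the robot as it stands.
- The arm moves only by the shell command python3 -m crank 'ROWS' [OPENING] [FORCE]. ROWS is JSON, a list of rows, each an object with "slide": the shift along the tool's x, y, z in m, a list of three; "yaw": the turn about the tool's z in degrees. A call has 1 to 5 rows; each row is the pose to reach, as a shift and turn from the pose commanded when the call began, along the tool's axes at that moment; what a row does not reach only later rows make up. A row lasts 1/12 s, in which the tool goes at most 41.7 mm and 7.16 degrees, less where a joint would pass 70% of its speed; a pose out of reach is approached as far as the arm can. A call with a gripper value outside its range is refused whole. OPENING is the closure, from -1 (fully open) to 1 (shut), so that 0 is half open, set as the call begins (- or left out, the last holds). The fingers move at their own pace and stop on an object; FORCE is the grip in N (left out, the last holds). Time passes only in rows, so rows that repeat a pose let the fingers close. It gives the time, the measured TCP pose, the force and the opening at its end, in the units of the state.
- ctrl.get_obs(): the state, without advancing time (a new reading comes with each control period).
- viewer.capture(name): name is "scene" or "top" or "wrist"; returns a dict with "pixels" (420x560x3 uint8, red, green, blue), "depth" (420x560 float32, mm along the optical axis (not along the pixel's ray), 0 where there is no reading), "fx", "fy", "cx", "cy" (pixels), "distortion" ([k1, k2, p1, p2, k3] as OpenCV has them; the pictures are not rectified), "extrinsics" (4x4, takes a point from world to camera coordinates); the wrist camera has in their place "hand_eye" (4x4, takes a point from camera to tool coordinates, whose origin is the TCP and whose axes are the flange's). Camera axes: x right, y up, looking along -z (the intrinsics and any distortion apply to the point x, -y, -z); pixel columns grow to the right and rows downward; lengths in mm; the calibration is good to about 2 mm. A picture is of the moment at which its call begins: read the wrist's pose just before it.
- ctrl.job_done(): hands the job in, once; it reports no verdict.
The state is a dict: "time": time; "joint_positions": joint angles; "joint_velocities": joint speeds; "joint_torque": joint torques, N m; "eef_pos": TCP position; "tool_rot": TCP orientation; "ft_force": force on the tool from outside, world axes, zero at the start; "torque": the same for the moment, N m; "width": finger opening in mm.
Only numpy, scipy, OpenCV 4.12 (cv2) and the standard library are available. Lean on these libraries where they do the work, as an engineer would, in place of code of your own. Each camera call takes 0.05 s, during which the arm holds its last target. There are 200 camera calls.

## Working session

There is one attempt and no reset: what is moved stays moved. The work goes in short steps, Python scripts to look and compute and a shell command to move; the robot and the scene stay as the last step left them, time stands still between calls to the robot, and variables do not carry over. Pictures are saved under pics/ and viewed, on a budget of 10 in all, crops included, one or two more only if the job needs it, and the job is handed in when it is done.

```bash
ls; mkdir -p pics; cat > h.py <<'E'
import numpy as np, cv2
from plant import ctrl, viewer
def cap(n,f=None):
    c=viewer.capture(n)
    if f: cv2.imwrite('pics/'+f,cv2.cvtColor(c['pixels'],cv2.COLOR_RGB2BGR))
    return c
def px2w(c,u,v,z):
    "pixel -> world at height z (fixed cams)"
    K=np.array([[c['fx'],0,c['cx']],[0,c['fy'],c['cy']],[0,0,1.]])
    p=cv2.undistortPoints(np.array([[[u,v]]],float),K,np.array(c['distortion'],float))[0,0]
    T=np.linalg.inv(np.array(c['extrinsics'])); d=T[:3,:3]@[p[0],-p[1],-1]; o=T[:3,3]
    return o+d*(z-o[2])/d[2]
def w2px(c,P):
    E=np.array(c['extrinsics']);q=E[:3,:3]@P+E[:3,3];K=np.array([[c['fx'],0,c['cx']],[0,c['fy'],c['cy']],[0,0,1.]])
    return cv2.projectPoints(np.array([[q[0],-q[1],-q[2]]]),np.zeros(3),np.zeros(3),K,np.array(c['distortion'],float))[0].ravel()
E
python3 - <<'E'
from h import *
c=cap('top','top1.png');s=cap('scene','scene1.png')
o=ctrl.get_obs();print(o,ctrl.tcp_to_grasp)
print(c['extrinsics'],c['fx'],c['distortion'])
import pickle;pickle.dump(c,open('top1.pkl','wb'))
i=cv2.imread('pics/top1.png');cv2.imwrite('pics/top1b.png',cv2.resize(i,(800,600),interpolation=cv2.INTER_CUBIC))
E
```

```text
pics
{'time': 0.1, 'joint_positions': array([ 9.80499169e-01,  2.07380140e-01,  1.54278836e+00, -7.79683748e-06,
        1.39348335e+00, -1.50504464e-01]), 'joint_velocities': array([ 1.31215889e-04,  1.17965189e-03, -4.93442443e-03,  8.17075679e-04,
        3.97560311e-05,  4.14857337e-04]), 'joint_torque': array([-8.38661090e-04, -3.84087253e+01, -2.92548949e+01, -4.33102978e-04,
        4.82044648e-03,  3.41923260e-05]), 'eef_pos': array([244.44684907, 519.71589579, 230.22688853]), 'tool_rot': array([ 2.18127676e-01,  9.75919698e-01, -9.61160041e-04, -3.69126136e-04]), 'ft_force': array([0.1015613 , 0.04048976, 0.24150484]), 'torque': array([-0.04928974, -0.01177532,  0.06972414]), 'width': 85.39080260644245} 18.700000000000003
[[-5.08616776e-03 -9.99976918e-01  4.50502246e-03 -1.70277890e+00]
 [ 9.92363338e-01 -4.49210816e-03  1.23267299e-01 -5.90418396e+02]
 [-1.23244217e-01  5.09757729e-03  9.92363279e-01 -1.10403119e+03]
 [ 0.00000000e+00  0.00000000e+00  0.00000000e+00  1.00000000e+00]] 434.5193470825585 [-0.10725206  0.          0.          0.          0.        ]
```

View pics/top1b.png

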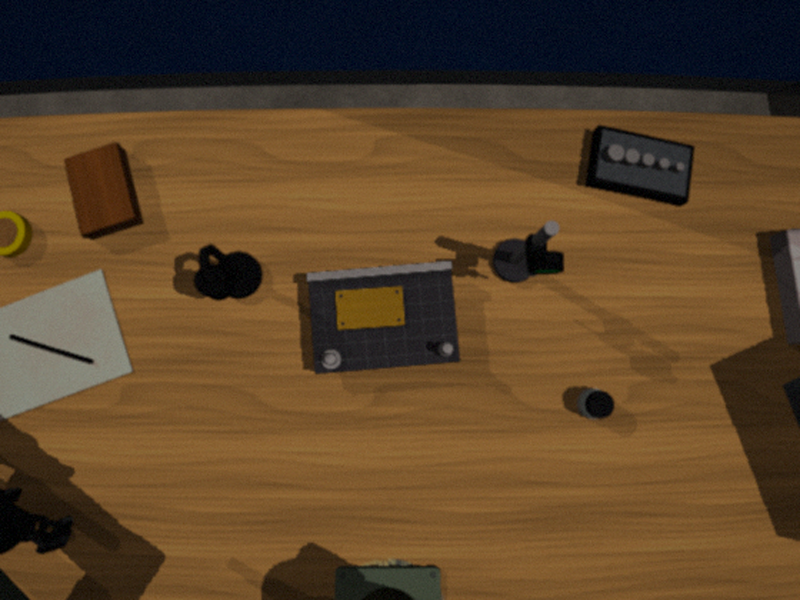

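View pics/scene1.png

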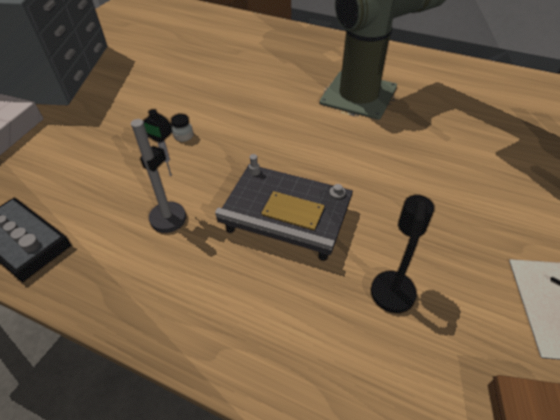

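The gauge stands off the right (-y) end. The flange is front-left and the plug front-right. I'll enlarge the ledge to measure it.

```bash
python3 - <<'E'
import cv2
i=cv2.imread('pics/top1.png')[176:272,205:333]
i=cv2.convertScaleAbs(i,alpha=1.6,beta=15)
cv2.imwrite('pics/crop1.png',cv2.resize(i,None,fx=6,fy=6,interpolation=cv2.INTER_CUBIC))
E
```

```text
(no output)
```

View pics/crop1.png

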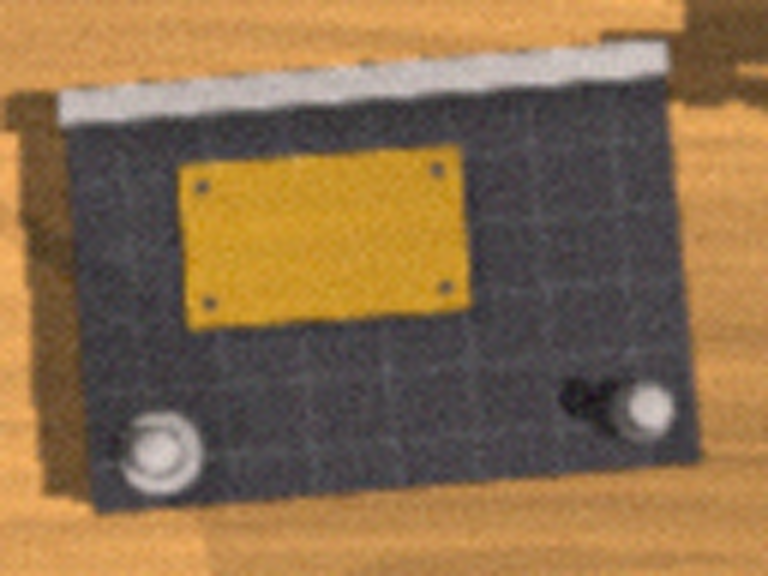

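```bash
cat > m.py <<'E'
from h import *
import pickle
c=pickle.load(open('top1.pkl','rb'))
P=lambda U,V,z: px2w(c,(U+.5)/6-.5+205,(V+.5)/6-.5+176,z)
def fit(model,W):
    A=np.array(model,float);B=np.array(W)[:,:2];a=A-A.mean(0);b=B-B.mean(0)
    th=np.arctan2((a[:,0]*b[:,1]-a[:,1]*b[:,0]).sum(),(a*b).sum())
    R=np.array([[np.cos(th),-np.sin(th)],[np.sin(th),np.cos(th)]]);t=B.mean(0)-R@A.mean(0)
    return t,th,R,(B-(A@R.T+t))
t,th,R,e=fit([[90,130],[90,-130],[-90,130],[-90,-130],[75,130],[75,-130]],[P(58,93,75),P(667,43,75),P(97,513,60),P(700,458,60),P(62,125,75),P(667,75,75)])
b,bt,_,eb=fit([[35,60],[35,-60],[-35,-60],[-35,60]],[P(179,164,68),P(461,147,68),P(470,306,68),P(188,329,68)])
E
python3 - <<'E'
from m import *
np.set_printoptions(precision=2,suppress=True)
print(t,th,e);print(b,bt,eb,'in ledge',R.T@(b-t))
for n,q in dict(flange=P(160,455,80),plug=P(648,408,110)).items(): print(n,R.T@(q[:2]-t))
o=ctrl.get_obs()
from scipy.spatial.transform import Rotation as Ro
M=Ro.from_quat(o['tool_rot']).as_matrix();print(M)
print(c['extrinsics'][0],ctrl.__dir__()[-12:])
def tool(lx,ly,z):
    w=np.r_[R@[lx,ly]+t,z];print(lx,ly,w,'slide',M.T@(w-o['eef_pos']))
tool(-70,20,140)
print('yaw tool x',np.arctan2(M[1,0],M[0,0])*57.3,'ledge',th*57.3)
E
```

```text
[550.58   7.14] 0.08157393377183995 [[-0.9  -0.05]
 [-1.65 -0.32]
 [ 1.02 -1.82]
 [ 1.79  1.73]
 [ 0.28 -0.71]
 [-0.54  1.16]]
[567.81  30.87] 0.06346361939882157 [[ 0.09 -0.13]
 [-0.76 -0.57]
 [ 1.14  0.57]
 [-0.47  0.13]] in ledge [19.11 22.24]
flange [-67.58  97.85]
plug [ -66.64 -103.43]
[[-0.9   0.43 -0.  ]
 [ 0.43  0.9  -0.  ]
 [ 0.   -0.   -1.  ]]
[-0.01 -1.    0.   -1.7 ] ['__gt__', '__ge__', '__init__', '__reduce_ex__', '__reduce__', '__getstate__', '__subclasshook__', '__init_subclass__', '__format__', '__sizeof__', '__dir__', '__class__']
-70 20 [479.18  21.37 140.  ] slide [-424.59 -350.8    90.81]
yaw tool x 154.813199409889 ledge 4.674186405126429
```

```bash
python3 -m crank '[{"slide":[-0.03,-0.025,0],"yaw":-6},{"slide":[-0.06,-0.05,0],"yaw":-12},{"slide":[-0.09,-0.075,0],"yaw":-18},{"slide":[-0.12,-0.1,0],"yaw":-24},{"slide":[-0.15,-0.125,0],"yaw":-29.86}]' 1 30
cat > w.py <<'E'
from m import *
import sys
from scipy.spatial.transform import Rotation as Ro
np.set_printoptions(precision=1,suppress=True)
o=ctrl.get_obs();M=Ro.from_quat(o['tool_rot']).as_matrix();p=o['eef_pos']
print('t',round(o['time'],2),'ledge xy',R.T@(p[:2]-t),'z',p[2],'F',o['ft_force'],'w',o['width'],'yaw err deg',(np.arctan2(-M[1,0],-M[0,0])-th)*57.3)
if len(sys.argv)>1:
    l=list(map(float,sys.argv[1:])); print('slide',M.T@(np.r_[R@l[:2]+t,l[2]]-p))
E
python3 w.py -70 20 150
```

```text
time: 0.52
eef_pos: [327.2, 341.6, 230.7]
tool_rot: [-0.044, 0.999, -0.0, -0.0]
ft_force: [1.0, 0.0, -0.3]
width: 25.5
t 0.52 ledge xy [-195.4  351.5] z 230.70626006553226 F [ 1.   0.  -0.3] w 25.538760520705317 yaw err deg 0.33820352679457144
slide [-123.5 -332.2   80.8]
```

```bash
python3 -m crank '[{"slide":[-0.014,-0.037,0]},{"slide":[-0.028,-0.074,0]},{"slide":[-0.042,-0.111,0]},{"slide":[-0.056,-0.148,0]},{"slide":[-0.07,-0.185,0]}]' && python3 -m crank '[{"slide":[-0.014,-0.035,0.01]},{"slide":[-0.028,-0.07,0.02]},{"slide":[-0.042,-0.105,0.03]},{"slide":[-0.05,-0.13,0.04]},{"slide":[-0.05,-0.13,0.04]}]'; python3 w.py -60 20 120; python3 - <<'E'
from h import *
cap('wrist','w1.png')
E
```

```text
t 0.52 ledge xy [-195.4  351.5] z 230.70626006553226 F [ 1.   0.  -0.3] w 25.538760520705317 yaw err deg 0.33820352679457144
slide [-133.5 -332.2  110.8]schema error: expected keys slide, yaw
```

View pics/w1.png

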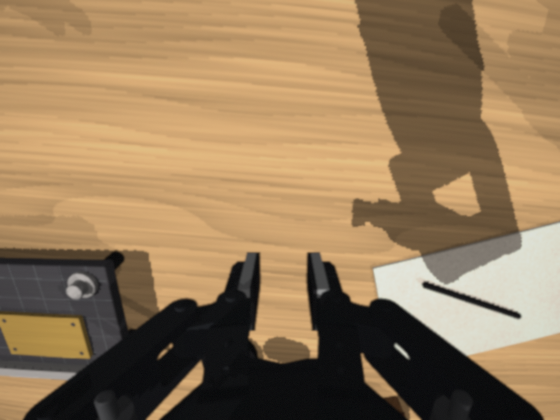

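The rows were refused because they need a yaw key. The picture is from the old pose, with the ledge at lower left.

```bash
python3 -m crank '[{"slide":[-0.014,-0.037,0],"yaw":0},{"slide":[-0.028,-0.074,0],"yaw":0},{"slide":[-0.042,-0.111,0],"yaw":0},{"slide":[-0.056,-0.148,0],"yaw":0},{"slide":[-0.07,-0.185,0],"yaw":0}]' && python3 -m crank '[{"slide":[-0.012,-0.035,0.01],"yaw":0},{"slide":[-0.024,-0.07,0.02],"yaw":0},{"slide":[-0.036,-0.105,0.03],"yaw":0},{"slide":[-0.045,-0.13,0.04],"yaw":0},{"slide":[-0.045,-0.13,0.04],"yaw":0}]'; python3 w.py -60 20 120; python3 - <<'E'
from h import *
import pickle
o=ctrl.get_obs();c=cap('wrist','w2.png');pickle.dump((o,c),open('w2.pkl','wb'))
print(c['fx'],c['hand_eye'],c['distortion'])
E
```

```text
time: 0.98
eef_pos: [412.2, 163.1, 231.0]
tool_rot: [-0.041, 0.999, 0.0, -0.0]
ft_force: [1.4, -0.1, -0.5]
width: -0.2
time: 1.4
eef_pos: [467.8, 34.7, 189.1]
tool_rot: [-0.038, 0.999, -0.001, -0.002]
ft_force: [-0.4, 0.6, -1.0]
width: 0.1
t 1.4 ledge xy [-80.2  34.3] z 189.0949485397241 F [-0.4  0.6 -1. ] w 0.08171291326979123 yaw err deg -0.3630559249398885
slide [-20.6 -14.   69. ]
292.37526405333614 [[ 3.63633628e-04  9.45596891e-01  3.25340419e-01  8.47287843e+01]
 [ 9.99999579e-01 -6.17860828e-04  6.78101428e-04 -1.44508594e+00]
 [ 8.42225703e-04  3.25340036e-01 -9.45596717e-01 -1.43233482e+02]
 [ 0.00000000e+00  0.00000000e+00  0.00000000e+00  1.00000000e+00]] [-0.04697161  0.          0.          0.          0.        ]
```

View pics/w2.png

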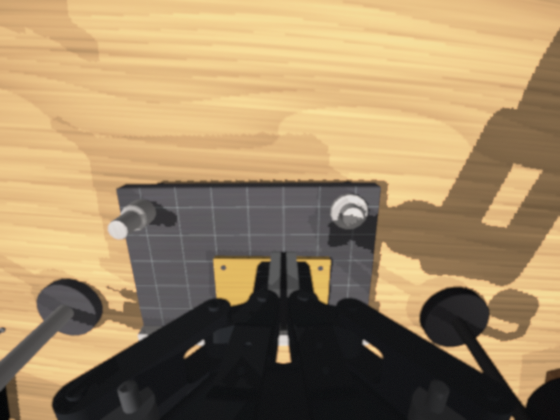

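The picture shows the ledge's front corners at (120,188) and (380,185), and the blank's front corners at (214,259) and (330,259). The flange is at (349,210) and the plug's foot at about (140,213).

```bash
cat >> h.py <<'E'
from scipy.spatial.transform import Rotation as Ro
def wr(o,c,u,v,z):
    K=np.array([[c['fx'],0,c['cx']],[0,c['fy'],c['cy']],[0,0,1.]])
    p=cv2.undistortPoints(np.array([[[u,v]]],float),K,np.array(c['distortion'],float))[0,0]
    H=np.array(c['hand_eye']);M=Ro.from_quat(o['tool_rot']).as_matrix()
    d=M@H[:3,:3]@[p[0],-p[1],-1];q=M@H[:3,3]+o['eef_pos']
    return q+d*(z-q[2])/d[2]
E
python3 - <<'E'
from m import *
np.set_printoptions(precision=1,suppress=True)
o,c=pickle.load(open('w2.pkl','rb'))
for n,u,v,z in [('fR',121,188,60),('fL',380,185,60),('bR',214,259,68),('bL',330,259,68),('flange',349,210,70),('plugfoot',141,213,60)]:
    w=wr(o,c,u,v,z);print(n,w,R.T@(w[:2]-t))
E
```

```text
fR [ 469.3 -126.2   60. ] [ -91.8 -126.3]
fL [447.3 125.2  60. ] [-93.3 126.1]
bR [535.6 -32.8  68. ] [-18.2 -38.6]
bL [526.4  85.4  68. ] [-17.8  80. ]
flange [471.6  96.3  70. ] [-71.4  95.3]
plugfoot [ 494.1 -108.3   60. ] [ -65.7 -110.4]
```

```bash
python3 -m crank '[{"slide":[-0.018,-0.007,0.02],"yaw":0},{"slide":[-0.033,-0.013,0.05],"yaw":0},{"slide":[-0.033,-0.013,0.085],"yaw":0},{"slide":[-0.033,-0.013,0.115],"yaw":0},{"slide":[-0.033,-0.013,0.115],"yaw":0}]'; python3 w.py -45 21 64
```

```text
time: 1.87
eef_pos: [495.4, 30.4, 70.3]
tool_rot: [-0.041, 0.999, 0.001, -0.007]
ft_force: [-2.7, -0.2, -0.8]
width: 0.3
t 1.87 ledge xy [-53.1  27.6] z 70.25655547950407 F [-2.7 -0.2 -0.8] w 0.3036577573476397 yaw err deg 0.03156778256778664
slide [-8.2 -6.7  6.1]
```

```bash
python3 -m crank '[{"slide":[0,-0.006,0.002],"yaw":0},{"slide":[0,-0.006,0.004],"yaw":0},{"slide":[0,-0.006,0.004],"yaw":0}]'; python3 w.py -45 21 64
```

```text
time: 2.12
eef_pos: [503.8, 22.4, 74.4]
tool_rot: [-0.041, 0.999, -0.0, 0.002]
ft_force: [-0.2, 0.6, 0.2]
width: 0.2
t 2.12 ledge xy [-45.4  19.1] z 74.43933873755037 F [-0.2  0.6  0.2] w 0.17119429332723823 yaw err deg -0.008397269010059112
slide [-0.3  2.  10.4]
```

```bash
python3 -m crank '[{"slide":[0,0.002,0.005],"yaw":0},{"slide":[0,0.002,0.009],"yaw":0},{"slide":[0,0.002,0.0105],"yaw":0},{"slide":[0,0.002,0.0105],"yaw":0},{"slide":[0,0.002,0.0105],"yaw":0}]'; python3 w.py -45 21 64
```

```text
time: 2.53
eef_pos: [501.8, 24.5, 61.8]
tool_rot: [-0.041, 0.999, 0.0, -0.0]
ft_force: [-0.1, -0.3, -0.5]
width: -0.2
t 2.53 ledge xy [-47.2  21.3] z 61.84244277803732 F [-0.1 -0.3 -0.5] w -0.15165282510985206 yaw err deg -0.010884977733981062
slide [-2.2 -0.3 -2.2]
```

```bash
python3 -m crank '[{"slide":[-0.005,0,-0.0015],"yaw":0},{"slide":[-0.009,0,-0.0015],"yaw":0},{"slide":[-0.013,0,-0.0015],"yaw":0},{"slide":[-0.017,0,-0.0015],"yaw":0},{"slide":[-0.02,0,-0.0015],"yaw":0}]'; python3 w.py;python3 -m crank '[{"slide":[-0.002,0,0],"yaw":0},{"slide":[-0.004,0,0],"yaw":0},{"slide":[-0.006,0,0],"yaw":0},{"slide":[-0.008,0,0],"yaw":0},{"slide":[-0.01,0,0],"yaw":0}]'; python3 w.py; python3 -m crank '[{"slide":[-0.001,0,0],"yaw":0},{"slide":[-0.002,0,0],"yaw":0},{"slide":[-0.003,0,0],"yaw":0},{"slide":[-0.004,0,0],"yaw":0},{"slide":[-0.005,0,0],"yaw":0}]'; python3 w.py
```

```text
time: 2.95
eef_pos: [521.0, 26.0, 63.2]
tool_rot: [-0.041, 0.999, -0.0, -0.002]
ft_force: [-7.3, -1.2, 5.3]
width: -0.1
t 2.95 ledge xy [-27.9  21.2] z 63.15928298930232 F [-7.3 -1.2  5.3] w -0.14283138123031056 yaw err deg 0.003262564220707417
time: 3.37
eef_pos: [529.0, 26.9, 62.7]
tool_rot: [-0.041, 0.999, 0.0, -0.004]
ft_force: [-6.7, -1.7, 5.7]
width: -0.1
t 3.37 ledge xy [-19.9  21.5] z 62.697799656253 F [-6.7 -1.7  5.7] w -0.13585175176775421 yaw err deg 0.008226713688500293
time: 3.78
eef_pos: [533.9, 27.4, 62.7]
tool_rot: [-0.041, 0.999, 0.0, -0.004]
ft_force: [-7.1, -0.7, 4.4]
width: 0.3
t 3.78 ledge xy [-14.9  21.5] z 62.70595529295569 F [-7.1 -0.7  4.4] w 0.25327080640160693 yaw err deg 0.011443449677408297
```

```bash
python3 -m crank '[{"slide":[-0.001,0,-0.001],"yaw":0},{"slide":[-0.002,0,-0.001],"yaw":0},{"slide":[-0.003,0,-0.001],"yaw":0},{"slide":[-0.004,0,-0.001],"yaw":0},{"slide":[-0.005,0,-0.001],"yaw":0}]'; python3 w.py; python3 -m crank '[{"slide":[-0.001,0,0],"yaw":0},{"slide":[-0.002,0,0],"yaw":0},{"slide":[-0.003,0,0],"yaw":0}]'; python3 w.py
```

```text
time: 4.2
eef_pos: [541.3, 27.8, 63.7]
tool_rot: [-0.041, 0.999, 0.0, -0.001]
ft_force: [-2.9, -0.4, -2.7]
width: -0.1
t 4.2 ledge xy [-7.6 21.3] z 63.739716144310385 F [-2.9 -0.4 -2.7] w -0.13111672425081633 yaw err deg -0.009806347882342237
time: 4.45
eef_pos: [541.8, 27.7, 63.6]
tool_rot: [-0.041, 0.999, -0.0, -0.004]
ft_force: [-11.0, -2.3, 4.3]
width: -0.1
t 4.45 ledge xy [-7.1 21.2] z 63.579692952059645 F [-11.   -2.3   4.3] w -0.12796907817788544 yaw err deg 0.018471128733405617
```

```bash
python3 -m crank '[{"slide":[-0.001,0,0],"yaw":0},{"slide":[-0.002,0,0],"yaw":0},{"slide":[-0.003,0,0],"yaw":0},{"slide":[-0.003,0,0],"yaw":0}]'; python3 w.py;  python3 - <<'E'
from h import *
c=cap('top','top2.png');i=cv2.imread('pics/top2.png')[176:272,205:333]
cv2.imwrite('pics/crop2.png',cv2.resize(cv2.convertScaleAbs(i,alpha=1.6,beta=15),None,fx=6,fy=6,interpolation=cv2.INTER_CUBIC))
E
```

```text
time: 4.78
eef_pos: [541.9, 27.7, 63.5]
tool_rot: [-0.041, 0.999, -0.0, -0.007]
ft_force: [-16.2, -3.5, 10.2]
width: -0.0
t 4.78 ledge xy [-7.  21.2] z 63.484429771634154 F [-16.2  -3.5  10.2] w -0.03607180834030231 yaw err deg 0.04114276125034768
```

View pics/crop2.png

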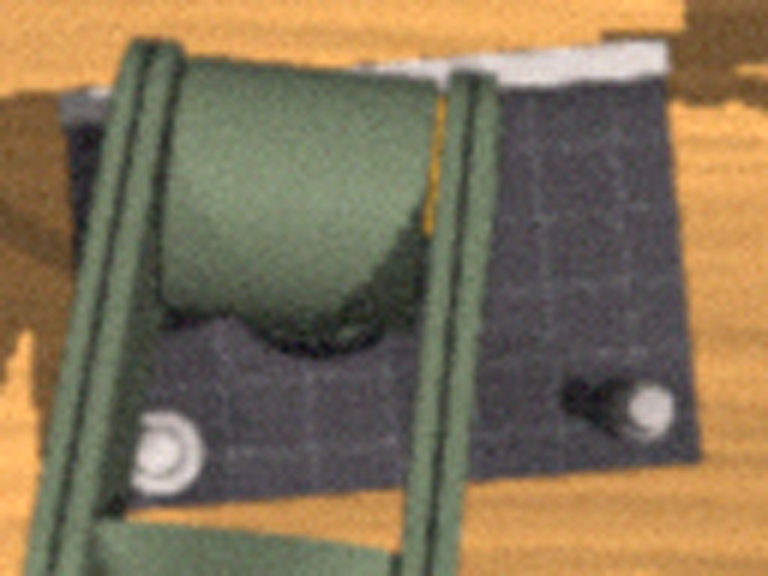

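```bash
python3 -m crank '[{"slide":[0.01,0,0],"yaw":0},{"slide":[0.022,0,0],"yaw":0},{"slide":[0.022,0,-0.02],"yaw":0},{"slide":[0.022,0.01,-0.05],"yaw":0},{"slide":[0.022,0.01,-0.05],"yaw":0}]';python3 -m crank '[{"slide":[-0.01,0.025,0],"yaw":0},{"slide":[-0.025,0.05,0],"yaw":0},{"slide":[-0.045,0.075,0],"yaw":0},{"slide":[-0.062,0.08,0],"yaw":0},{"slide":[-0.062,0.08,0],"yaw":0}]'; python3 w.py 38 108 65; python3 - <<'E'
from h import *
import pickle
o=ctrl.get_obs();c=cap('wrist','w3.png');pickle.dump((o,c),open('w3.pkl','wb'))
i=cv2.imread('pics/w3.png');cv2.imwrite('pics/w3.png',cv2.convertScaleAbs(i[:,:],alpha=1.3))
E
```

```text
time: 5.25
eef_pos: [531.0, 36.9, 120.9]
tool_rot: [-0.041, 0.999, -0.0, 0.007]
ft_force: [1.4, -1.0, 1.0]
width: -0.2
time: 5.67
eef_pos: [585.2, 123.4, 116.2]
tool_rot: [-0.042, 0.999, 0.0, 0.004]
ft_force: [0.8, -0.5, 0.5]
width: -0.0
t 5.67 ledge xy [ 44.  113.1] z 116.18066214158141 F [ 0.8 -0.5  0.5] w -0.03286330421515491 yaw err deg 0.13520141495085558
slide [ 6.4 -5.1 51.1]
```

View pics/w3.png

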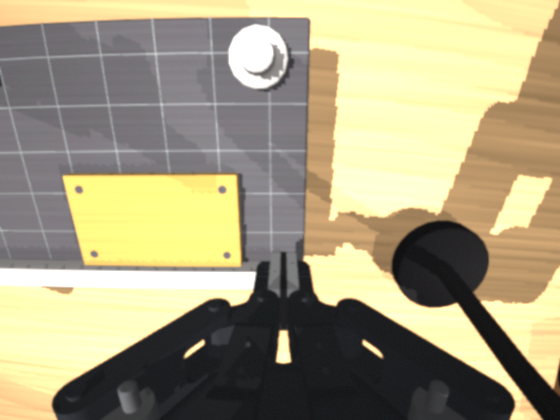

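The blank is flush: its back edge runs parallel along the fence from (84,267) to (242,267). Its tail end lies along (238,174)–(242,267), and the ledge's left end runs along about (308,18)–(304,258).

```bash
python3 - <<'E'
from m import *
np.set_printoptions(precision=1,suppress=True)
o,c=pickle.load(open('w3.pkl','rb'))
for n,u,v,z in [('bTailF',238,174,68),('bTailB',242,267,68),('bheadF',64,175,68),('bheadB',84,267,68),('ledgeFL',308,18,60),('ledgeend',305,200,60),('fenceL',0,267,75),('fenceR',256,272,75)]:
    w=wr(o,c,u,v,z);print(n,R.T@(w[:2]-t))
E
python3 -m crank '[{"slide":[0.001,-0.002,0.01],"yaw":0},{"slide":[0.001,-0.002,0.02],"yaw":0},{"slide":[0.001,-0.002,0.03],"yaw":0},{"slide":[0.001,-0.002,0.03],"yaw":0},{"slide":[0.001,-0.002,0.03],"yaw":0}]'; python3 w.py 38 108 64
```

```text
bTailF [ 2.5 81.4]
bTailB [73.5 80.9]
bheadF [  2.9 -38.7]
bheadB [ 75.  -41.1]
ledgeFL [-91.2 126.1]
ledgeend [ 23.2 127.2]
fenceL [  72.3 -103.8]
fenceR [73.3 92. ]
time: 6.13
eef_pos: [577.6, 118.4, 82.4]
tool_rot: [-0.04, 0.999, -0.0, -0.002]
ft_force: [-0.7, -0.9, 0.1]
width: -0.2
t 6.13 ledge xy [ 36.  108.7] z 82.4323310997199 F [-0.7 -0.9  0.1] w -0.21203812484379547 yaw err deg -0.06447388335294059
slide [-2.1 -0.7 18.4]
```

```bash
python3 -m crank '[{"slide":[-0.002,0,0.008],"yaw":0},{"slide":[-0.002,0,0.014],"yaw":0},{"slide":[-0.002,0,0.018],"yaw":0},{"slide":[-0.002,0,0.018],"yaw":0},{"slide":[-0.002,0,0.018],"yaw":0}]'; python3 w.py 38 100 64
```

```text
time: 6.55
eef_pos: [581.1, 119.2, 65.8]
tool_rot: [-0.041, 0.999, -0.0, -0.0]
ft_force: [-0.3, 0.1, 0.7]
width: 0.3
t 6.55 ledge xy [ 39.5 109.2] z 65.80048725705181 F [-0.3  0.1  0.7] w 0.2795742328740451 yaw err deg -0.008753768987325597
slide [ 1.5 -9.2  1.8]
```

```bash
python3 -m crank '[{"slide":[0.001,-0.005,0.002],"yaw":0},{"slide":[0.001,-0.009,0.002],"yaw":0},{"slide":[0.001,-0.012,0.002],"yaw":0},{"slide":[0.001,-0.015,0.002],"yaw":0},{"slide":[0.001,-0.018,0.002],"yaw":0}]'; python3 w.py; python3 -m crank '[{"slide":[0,-0.004,0],"yaw":0},{"slide":[-0.0003,-0.008,0],"yaw":0},{"slide":[-0.0003,-0.012,0],"yaw":0},{"slide":[-0.0003,-0.016,0],"yaw":0},{"slide":[-0.0003,-0.02,0],"yaw":0}]'; python3 w.py
```

```text
time: 6.97
eef_pos: [582.1, 100.7, 64.5]
tool_rot: [-0.041, 0.999, -0.0, 0.0]
ft_force: [-0.7, -0.5, -0.4]
width: 0.1
t 6.97 ledge xy [39.  90.7] z 64.52895595819506 F [-0.7 -0.5 -0.4] w 0.056522889617181084 yaw err deg -0.029040714560840702
time: 7.38
eef_pos: [583.5, 82.4, 64.5]
tool_rot: [-0.041, 0.999, 0.001, -0.0]
ft_force: [-1.4, 5.9, 1.1]
width: 0.1
t 7.38 ledge xy [38.9 72.3] z 64.46529422618949 F [-1.4  5.9  1.1] w 0.06375367344381981 yaw err deg -0.022704399606894902
```

```bash
python3 -m crank '[{"slide":[0,-0.004,0],"yaw":0},{"slide":[-0.0003,-0.008,0],"yaw":0},{"slide":[-0.0003,-0.012,0],"yaw":0},{"slide":[-0.0003,-0.016,0],"yaw":0},{"slide":[-0.0003,-0.02,0],"yaw":0}]'; python3 w.py;python3 -m crank '[{"slide":[0,-0.004,0],"yaw":0},{"slide":[-0.0003,-0.008,0],"yaw":0},{"slide":[-0.0003,-0.012,0],"yaw":0},{"slide":[-0.0003,-0.016,0],"yaw":0},{"slide":[-0.0003,-0.016,0],"yaw":0}]'; python3 w.py;  python3 - <<'E'
from h import *
import pickle
o=ctrl.get_obs();c=cap('wrist','w4.png');pickle.dump((o,c),open('w4.pkl','wb'))
i=cv2.imread('pics/w4.png');cv2.imwrite('pics/w4.png',cv2.convertScaleAbs(i[:,:],alpha=1.3))
E
```

```text
time: 7.8
eef_pos: [585.1, 62.8, 64.5]
tool_rot: [-0.041, 0.999, 0.002, -0.001]
ft_force: [-1.4, 6.0, 2.4]
width: 0.2
t 7.8 ledge xy [39.  52.7] z 64.46102600920212 F [-1.4  6.   2.4] w 0.15126267842827995 yaw err deg -0.01378814063833854
time: 8.22
eef_pos: [586.5, 46.4, 64.4]
tool_rot: [-0.04, 0.999, 0.001, -0.001]
ft_force: [-1.9, 3.5, 2.3]
width: 0.0
t 8.22 ledge xy [39.  36.2] z 64.43866685811224 F [-1.9  3.5  2.3] w 0.03537692596120429 yaw err deg -0.043281683937289414
```

View pics/w4.png

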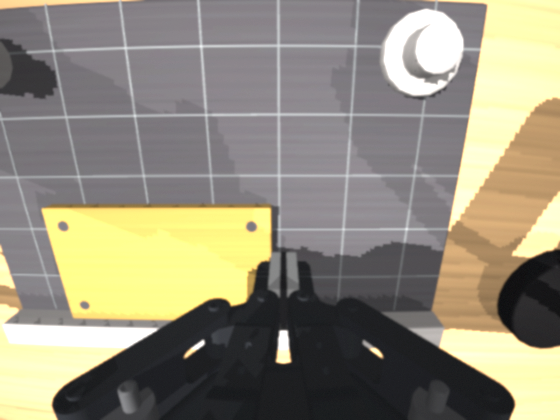

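The blank is still lying along the fence, with its front edge from (44,208) to (271,206) and its tail front corner at (271,206).

```bash
python3 - <<'E'
from m import *
np.set_printoptions(precision=1,suppress=True)
o,c=pickle.load(open('w4.pkl','rb'))
for n,u,v,z in [('bTailF',271,206,68),('bTailmid',274,252,68),('bheadF',44,208,68),('bheadB',72,319,68),('ledgeR',14,255,60),('ledgeL',446,258,60),('flange foot',422,53,64)]:
    w=wr(o,c,u,v,z);print(n,R.T@(w[:2]-t))
E
```

```text
bTailF [ 2.  28.6]
bTailmid [28.  29.8]
bheadF [  3.  -90.4]
bheadB [ 74.  -92.9]
ledgeR [  35.3 -125. ]
ledgeL [ 36.6 129.1]
flange foot [-69.4  97.3]
```

```bash
python3 -m crank '[{"slide":[0,-0.004,0],"yaw":0},{"slide":[-0.0003,-0.008,0],"yaw":0},{"slide":[-0.0003,-0.012,0],"yaw":0},{"slide":[-0.0003,-0.016,0],"yaw":0},{"slide":[-0.0003,-0.02,0],"yaw":0}]'; python3 -m crank '[{"slide":[0,-0.004,0],"yaw":0},{"slide":[-0.0003,-0.008,0],"yaw":0},{"slide":[-0.0003,-0.012,0],"yaw":0},{"slide":[-0.0003,-0.016,0],"yaw":0},{"slide":[-0.0003,-0.02,0],"yaw":0}]'; python3 w.py;python3 -m crank '[{"slide":[0,-0.004,0],"yaw":0},{"slide":[-0.0003,-0.008,0],"yaw":0},{"slide":[-0.0003,-0.012,0],"yaw":0},{"slide":[-0.0003,-0.016,0],"yaw":0},{"slide":[-0.0003,-0.016,0],"yaw":0}]'; python3 w.py;  python3 - <<'E'
from h import *
import pickle
o=ctrl.get_obs();c=cap('wrist','w5.png');pickle.dump((o,c),open('w5.pkl','wb'))
i=cv2.imread('pics/w5.png');cv2.imwrite('pics/w5.png',cv2.convertScaleAbs(i[:,:],alpha=1.3))
E
```

```text
time: 8.68
eef_pos: [588.0, 27.6, 64.4]
tool_rot: [-0.041, 0.999, 0.002, -0.001]
ft_force: [-2.4, 6.8, 3.4]
width: -0.0
time: 9.1
eef_pos: [589.7, 8.1, 64.4]
tool_rot: [-0.041, 0.999, 0.002, -0.002]
ft_force: [-3.3, 8.7, 4.2]
width: -0.2
t 9.1 ledge xy [39.  -2.2] z 64.40053717991381 F [-3.3  8.7  4.2] w -0.2200311438865888 yaw err deg -0.012159696673261982
time: 9.52
eef_pos: [591.2, -8.5, 64.3]
tool_rot: [-0.04, 0.999, 0.002, -0.002]
ft_force: [-4.1, 6.4, 4.6]
width: -0.2
t 9.52 ledge xy [ 39.2 -18.9] z 64.28675333858786 F [-4.1  6.4  4.6] w -0.15172208179734495 yaw err deg -0.035842582819439577
```

View pics/w5.png

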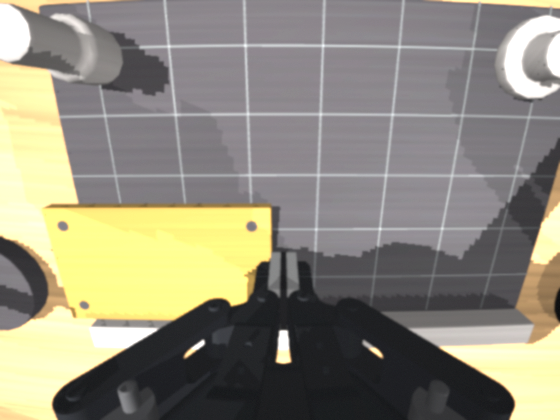

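The blank's head now overhangs the ledge's right edge, which meets the blank's front edge at about (76,204). The blank's corner is at (43,207), the fence's right end at (93,322), and its left end at (531,310).

```bash
python3 - <<'E'
from m import *
np.set_printoptions(precision=1,suppress=True)
o,c=pickle.load(open('w5.pkl','rb'))
for n,u,v,z in [('bTailF',271,206,68),('bheadF',43,208,68),('bheadB',74,319,68),('ledgeR',76,203,60),('ledgeR2',64,150,60),('ledgeL',543,220,60),('fenceR',93,323,75),('fenceL',525,311,75)]:
    w=wr(o,c,u,v,z);print(n,R.T@(w[:2]-t))
E
```

```text
bTailF [  2.1 -26.6]
bheadF [   3.1 -145.8]
bheadB [  73.8 -146.4]
ledgeR [   3. -133.]
ledgeR2 [ -25.7 -133.1]
ledgeL [ 13.4 127.1]
fenceR [  70.3 -129.3]
fenceL [ 63.7 118.7]
```

```bash
python3 -m crank '[{"slide":[0,-0.004,0],"yaw":0},{"slide":[-0.0003,-0.008,0],"yaw":0},{"slide":[-0.0003,-0.011,0],"yaw":0},{"slide":[-0.0003,-0.014,0],"yaw":0},{"slide":[-0.0003,-0.014,0],"yaw":0}]'; python3 w.py;python3 -m crank '[{"slide":[0,0.005,0],"yaw":0},{"slide":[0,0.015,0],"yaw":0},{"slide":[0,0.015,-0.02],"yaw":0},{"slide":[0,0.015,-0.05],"yaw":0},{"slide":[0.03,0.015,-0.08],"yaw":0}]';python3 -m crank '[{"slide":[0.035,-0.01,0],"yaw":0},{"slide":[0.07,-0.04,0],"yaw":0},{"slide":[0.1,-0.07,0],"yaw":0},{"slide":[0.12,-0.09,0],"yaw":0},{"slide":[0.12,-0.09,0],"yaw":0}]'; python3 -m crank '[{"slide":[0,0,0],"yaw":0},{"slide":[0,0,0],"yaw":0}]'; python3 w.py;  python3 - <<'E'
from h import *
import pickle
o=ctrl.get_obs();c=cap('wrist','w6.png');pickle.dump((o,c),open('w6.pkl','wb'))
i=cv2.imread('pics/w6.png');cv2.imwrite('pics/w6.png',cv2.convertScaleAbs(i[:,:],alpha=1.3))
E
```

```text
time: 9.98
eef_pos: [592.5, -22.3, 64.2]
tool_rot: [-0.041, 0.999, 0.002, -0.002]
ft_force: [-4.2, 7.6, 4.2]
width: 0.1
t 9.98 ledge xy [ 39.4 -32.7] z 64.20616667189898 F [-4.2  7.6  4.2] w 0.1048976263331848 yaw err deg -0.0281073567607425
time: 10.4
eef_pos: [566.8, -11.7, 144.3]
tool_rot: [-0.041, 0.999, -0.001, 0.002]
ft_force: [0.1, -0.5, 2.1]
width: -0.3
time: 10.82
eef_pos: [447.9, -114.3, 143.6]
tool_rot: [-0.038, 0.999, -0.001, -0.001]
ft_force: [0.6, -0.0, 0.0]
width: 0.3
time: 10.98
eef_pos: [451.9, -111.2, 144.1]
tool_rot: [-0.04, 0.999, -0.0, 0.001]
ft_force: [0.4, 0.6, 0.2]
width: -0.1
t 10.98 ledge xy [-107.9 -109.9] z 144.0907442524106 F [0.4 0.6 0.2] w -0.14115793963046175 yaw err deg -0.05000071086838253
```

View pics/w6.png

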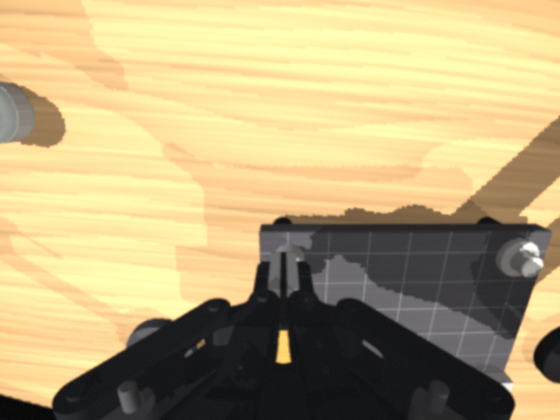

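From here the gripper hides the blank, so I'll move up and over the ledge to see it.

```bash
python3 -m crank '[{"slide":[-0.03,0.008,-0.012],"yaw":0},{"slide":[-0.06,0.016,-0.024],"yaw":0},{"slide":[-0.09,0.024,-0.03],"yaw":0},{"slide":[-0.12,0.03,-0.03],"yaw":0},{"slide":[-0.15,0.03,-0.03],"yaw":0}]'; python3 -m crank '[{"slide":[-0.015,0,0],"yaw":0},{"slide":[-0.015,0,0],"yaw":0},{"slide":[-0.015,0,0],"yaw":0}]'; python3 w.py;  python3 - <<'E'
from h import *
import pickle
o=ctrl.get_obs();c=cap('wrist','w7.png');pickle.dump((o,c),open('w7.pkl','wb'))
i=cv2.imread('pics/w7.png');cv2.imwrite('pics/w7.png',cv2.resize(cv2.convertScaleAbs(i[:,:],alpha=1.3),(800,600),interpolation=cv2.INTER_CUBIC))
E
```

```text
time: 11.45
eef_pos: [601.0, -66.0, 174.3]
tool_rot: [-0.043, 0.999, 0.0, 0.001]
ft_force: [-0.4, 0.2, 0.4]
width: -0.6
time: 11.7
eef_pos: [614.1, -66.2, 172.9]
tool_rot: [-0.042, 0.999, 0.0, -0.001]
ft_force: [-0.3, -0.6, -0.1]
width: 0.1
t 11.7 ledge xy [ 57.3 -78.3] z 172.93753868345726 F [-0.3 -0.6 -0.1] w 0.13932173920342175 yaw err deg 0.14636317027195653
```

View pics/w7.png

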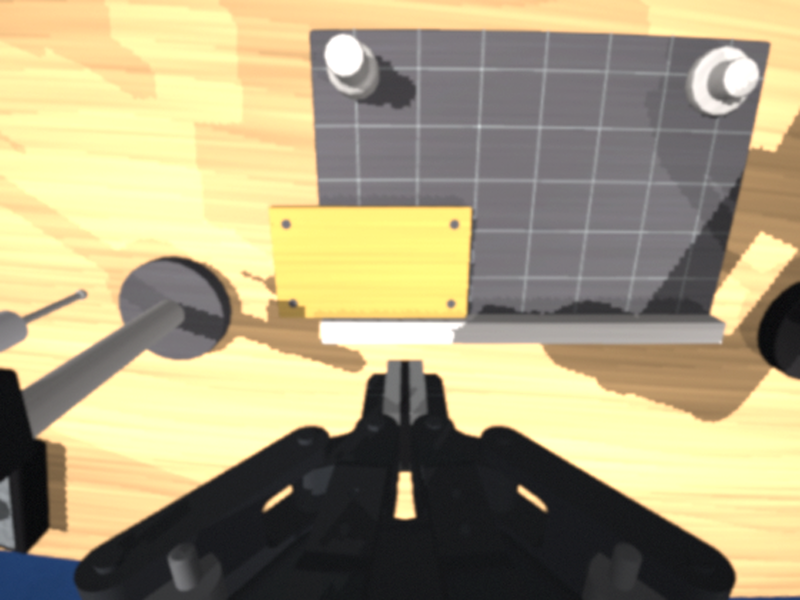

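The blank lies flush, with corners at (271,207), (472,207), (278,318) and (469,318) in the 800 px picture. The ledge's right edge runs from (311,31) to (319,204), and the fence top's right end is at (320,322).

```bash
python3 - <<'E'
from m import *
np.set_printoptions(precision=1,suppress=True)
o,c=pickle.load(open('w7.pkl','rb'))
for n,u,v,z in [('TailF',472,207,68),('HeadF',271,207,68),('TailB',469,318,68),('HeadB',278,318,68),('ledgeRF',311,31,60),('ledgeR',319,204,60),('fenceR',320,322,75),('fenceL',722,320,75),('ledgeLF',769,42,60)]:
    w=wr(o,c,(u+.5)/1.42857-.5,(v+.5)/1.42857-.5,z);print(n,R.T@(w[:2]-t))
E
```

```text
TailF [  2.8 -40.4]
HeadF [   2.9 -158.8]
TailB [ 73.  -38.5]
HeadB [  73.4 -161.2]
ledgeRF [ -91.  -131.1]
ledgeR [   2.2 -131.8]
fenceR [  73.1 -132.7]
fenceL [ 71.4 123.9]
ledgeLF [-91.4 125.5]
```

```bash
python3 -c "
from plant import ctrl
print(ctrl.get_obs()['time'],ctrl.job_done())"
```

```text
the job is handed in; nothing more can be done
11.75 None
```

I pushed the blank back flush against the fence, then slid it right along the fence until about 28–30 mm sticks out past the gauge end. The job is handed in at 11.75 s of robot time.

- **Push to the fence:** I used the shut fingertips on the middle of the blank's long side. The tips stopped moving while the force rose from about 7 N to 16 N, and a wrist picture then showed the blank flush.
- **Slide:** I pushed the blank's left end with about 4–9 N, after the flush check.
- **Last check (wrist picture, arm clear):** The blank's back edge lies parallel along the fence within about 1 mm, and its centre is at about y = -100 mm in the ledge frame.
- **Untouched items:** The flange and plug stand at their first-seen places. The jar was out of the last view, and the tool did not go near it.
- **Disagreement:** The overhang comes out at 30 mm from the overhead-camera ledge fit and 28 mm from the ledge end in the last wrist picture. The wrist camera's readings of the ledge ends varied by several mm between pictures. I accepted this as "about 30 mm".

I viewed 10 pictures, plus one extra because the gripper hid the blank. One move was refused for a missing yaw key; the arm did not move, and I repeated it.

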